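Return a tasting tin through the spring flap

ROBOT

A 6-joint arm with a two-finger parallel gripper is mounted at the origin on the work surface. World frame = base frame: x ahead of the robot, y to its left, z up, the work surface at z = 0. Lengths are in m, angles in rad, forces in N, time in s.
With the tool pointing down it reaches from about 0.325 to 0.85 m from the base axis. Payload 4.4 kg.
Tool frame: the origin (TCP) lies between the finger pads; the fingertips stand 17 mm ahead of it and the grasp point (between the pads) lies 2 mm behind it; z points along the fingers, y is the line along which they close (so a half turn about z gives the same grasp; the last joint's range is limited). The gripper opens to 94 mm and grips with 3 to 60 N. Pads are 16 mm wide; open, the fingers measure 119 mm over their backs; the gripper's body (75 mm by 177 mm) begins 78 mm behind the grasp point.
Start: joints at [-1.294, 0.207, 1.542, -0, 1.393, -0.15], TCP at [0.238, -0.523, 0.222] pointing down, gripper open.
Joint ranges: [-2.73, 2.73], [-0.86, 2.22], [0.23, 2.46], [-1.11, 4.25], [0.08, 2.63], [-2.82, 2.82]. Speed limits (rad/s): [2.79, 2.79, 3.14, 3.14, 3.14, 3.14].

INTERFACE

Orientations are given as a unit quaternion [w, x, y, z].
In Python, from station import arm gives the robot as it stands.
- The arm moves only by the tool move_arm, never from a script. Its argument "commands" is a list of rows, each a list of 3 entries, a list of its own where there are three numbers: the finger opening in mm, from 0 to 94, then the shift along the tool's x, y, z in mm, then the turn, a rotation vector about the tool's x, y, z in degrees. A call has 1 to 10 rows; each row shifts and turns the commanded pose from where the row before left it, along the tool's axes as they then stand; what a row does not reach is not made up. A row lasts 1/12 s, in which the tool goes at most 41.7 mm and 7.16 degrees, less where a joint would pass 70% of its speed; a pose out of reach is approached as far as the arm can. A call with a gripper value outside its range is refused whole. The fingers move at their own pace and stop on an object; "squeeze" is the grip in N (left out, the last holds). Time passes only in rows, so rows that do not move let the fingers close. It gives the time, the measured TCP pose, the force, the opening and the grip force at its end, in the units of the state.
- arm.observe(): the state, without advancing time (a new reading comes with each control period).
- arm.capture(name): name is "scene" or "top" or "wrist"; returns the picture (400x640x3 uint8, blue, green, red); there is no depth.
- arm.camera_info(name): a dict with "fx", "fy", "cx", "cy" (pixels), "dist" ([k1, k2, p1, p2, k3] as OpenCV has them; the pictures are not rectified), "R" (3x3) and "t" (3): a world point X has camera coordinates R X + t. Camera axes: x right, y down, z forward; pixel columns grow to the right and rows downward; lengths in m; the calibration is good to about 2 mm. A picture is of the moment at which its call begins: read the wrist's pose just before it. camera_info takes no time and is no camera call; for the wrist camera it gives the pose at the moment of the call.
- arm.close_job(): hands the job in; it is judged then, once.
The state is a dict: "t": time; "joint_pos": joint angles; "dq": joint speeds; "joint_torque": joint torques, N m; "position": TCP position; "tool_rot": TCP orientation; "contact_force": force on the tool from outside, world axes, zero at the start; "moment": the same for the moment, N m; "opening": finger opening in m; "grip_force": force on a finger pad.
Only numpy, scipy, OpenCV 4.12 (cv2) and the standard library are available. Lean on these libraries where they do the work, as an engineer would, in place of code of your own. Each camera call takes 0.05 s, during which the arm holds its last target. There are 200 camera calls.

TASK

At the tasting counter of the farm shop, push the flap of the returns box open with one finger and, while that finger keeps it open, push the used tin that stands on the box's sill over the edge into the box with the other finger. Do not lift the tin, do not use the tin to push the flap, and finish with the tin in the box, the flap swung shut behind it, and the other things on the counter left where they are.

Things in the scene. Friction and masses are not known exactly. Their poses are not given: they have to be found in the camera images.
- returns: White returns box, fixed, 320 long (x) x 176 wide (y). Origin on the counter straight below the middle of the sill edge; x points from the sill over the edge into the bin (push direction), roughly away from the robot; z up. From x = -165 to 0 it is a flat dark steel sill 176 wide, top at z = 130, where the tin stands; beyond is the bin, its mouth covered by the flap. Nothing spans over sill or flap.
- sill_edge (a point): Middle of the sill edge over which the tin is pushed: x = 0, y = 0, z = 130 in the box's frame (mm). Fixed white cheeks 8 thick, inner faces at y = +-80, stand beside the flap: up to z = 154 from x = -35 to 100, up to z = 206 from x = 100 to 160.
- bin_floor (a point): Middle of the bin's floor, a rubber mat at z = 6, x = 76 in the box's frame (mm). The bin is 152 long (x 0 to 152) and 160 wide inside; its far wall is only 55 high, the space above it is open.
- flap (a joint): Grey flap over the bin's mouth, a plate 130 long x 150 wide x 5 thick, hinged along the box's y at its far upper edge (point flap_hinge). 0 = closed: it slopes from the hinge down towards the robot at 27 degrees to the level, its free edge at the sill edge. Grows in rad as the free edge swings down and away into the bin: 1.1 = hanging vertically, stop at 1.4. A spring shuts it (0.25 to 0.35 N m).
- flap_hinge (a point): Middle of the flap's hinge rod (radius 5), along the box's y at x = 120, z = 190 (mm, box's frame), so 60 above the sill. A finger pointing down with its tip about 8 above sill level pushes the flap open when it moves in +x (about 4 to 9 N); no part of the finger may go beyond x = 113, where the rod is.
- tin_mid (a point): Centre of the used tin: closed round metal tin, 46 diameter, 32 high, 50 to 90 g, upright on the sill (centre 16 above it). With the tin between the open fingers, lined up along the push, the finger in front of it opens the flap while the one behind it pushes the tin; it tips over the edge once its centre has passed the edge, and drops into the bin.
- flap_edge (a point): Middle of the flap's free lower edge, 134 from the hinge; it moves with the flap.
- spare_tin_mid (a point): Centre of a second tin, the same, standing on the counter beside the box; leave alone.
- honey_jar_mid (a point): Centre of a honey jar, 72 diameter, 95 high, on the counter beside the box; leave alone.
- syrup_mid (a point): Centre of a syrup bottle, 64 diameter, 210 high, on the counter beside the box; leave alone.
Mind the look-alikes: they are no part of the job. What is shaped like the part that bears tin_mid but red is not meant.

How it is judged:
On the way, in this order (a step that is already met when the one before it is completed fails the run):
1. a finger holds the flap open (over 0.2 rad) while the tin still stands on the sill, not touching the flap (value of joint flap above 0.2 rad and contact force between the fingers and flap above 0.2 N and x of tin_mid in the frame of returns below -0.01 m and z of tin_mid in the frame of returns above 0.14 m and contact force between tin and flap below 0.1 N), for 0.1 s.
2. the tin goes over the sill edge while a finger keeps the flap open (over 0.2 rad) (value of joint flap above 0.2 rad and contact force between the fingers and flap above 0.2 N and x of tin_mid in the frame of returns above -0.006 m and z of tin_mid in the frame of returns above 0.08 m).
At the end, for the whole second after the job is handed in: The tin lies at rest (under 30 mm/s) on the bin floor inside the box (its centre less than 60 mm above the counter, within the bin's walls), and the flap has swung shut (under 0.06 rad) (z of tin_mid in the frame of returns between 0 and 0.06 m and x of tin_mid in the frame of returns between 0 and 0.155 m and y of tin_mid in the frame of returns between -0.082 and 0.082 m and value of joint flap below 0.06 rad and linear speed of tin below 0.03 m/s); the robot touches nothing.
It fails at once if the tin is lifted (more than 15 mm above its place on the sill) (z of tin_mid in the frame of returns above 0.161 m).
It fails at once if the tin falls off the sill outside the box (z of tin_mid in the frame of returns below 0.1 m and (x of tin_mid in the frame of returns below -0.02 m or x of tin_mid in the frame of returns above 0.165 m or y of tin_mid in the frame of returns below -0.09 m or y of tin_mid in the frame of returns above 0.09 m)).
It fails at once if the tin is pressed hard against the flap while no finger holds the flap (contact force between tin and flap above 3 N and contact force between the fingers and tin above 0.3 N and contact force between the fingers and flap below 0.05 N and x of tin_mid in the frame of returns below 0 m).
It fails at once if a bystander is moved by more than 20 mm (distance of any of spare_tin_mid, honey_jar_mid, syrup_mid from where it was at the start of the episode above 0.02 m).
It also fails if it takes over 38 s, if anything falls off the work surface, if the arm or the gripper's body presses on something with over 40 N, if the wrist force passes 120 N, or if a joint passes its speed limit or range.

## Working session

There is one attempt and no reset: what is moved stays moved. The work goes in short steps, Python scripts to look and compute and a tool call to move; the robot and the scene stay as the last step left them, time stands still between calls to the robot, and variables do not carry over. Pictures are saved under pics/ and viewed, at most 10 in all, crops included, and the job is handed in when it is done.

Besides the shell and the picture viewer there is one more tool, called after "Emit:" as name([rows], argument=value, ...), one row to a line, values as JSON. move_arm: Moves the arm, as the interface text tells. Its arguments: {"type":"object","properties":{"commands":{"type":"array"},"squeeze":{"type":"number"}},"required":["commands"]}

```bash
mkdir -p pics; ls
python3 - <<'E'
from station import arm
import cv2,json
print(arm.observe())
for n in("scene","top"):
    cv2.imwrite(f"pics/{n}0.png",arm.capture(n)); print(n,arm.camera_info(n))
E
```

```text
pics
{'t': 0.0, 'joint_pos': array([-1.29449531e+00,  2.07420386e-01,  1.54294026e+00, -3.13399730e-05,
        1.39349534e+00, -1.50497418e-01]), 'dq': array([ 2.14163786e-04, -8.61109549e-04,  3.29856123e-04, -2.99994991e-04,
        5.20674325e-06,  1.85440260e-04]), 'joint_torque': array([-2.19383205e-04, -3.70878267e+01, -2.81413972e+01,  6.98905019e-02,
        3.61268932e-02, -1.70332783e-04]), 'position': array([ 0.23779606, -0.5226809 ,  0.22129705]), 'tool_rot': array([-1.12845647e-03,  9.77315451e-01,  2.11785809e-01, -8.65274592e-05]), 'contact_force': array([-0.14266356,  0.06503257,  0.46991157]), 'moment': array([ 0.05043437, -0.03085399,  0.0062591 ]), 'grip_force': 0.0, 'opening': 0.09404177469187042}
scene {'fx': 451.07132655587026, 'fy': 451.07132655587026, 'cx': 312.8943350798979, 'cy': 197.12972150678763, 'dist': array([-0.01267054,  0.        ,  0.        ,  0.        ,  0.        ]), 'R': array([[ 0.51098946,  0.85954474, -0.00852082],
       [ 0.53026908, -0.32300969, -0.78388739],
       [-0.6765386 ,  0.39603987, -0.62084455]]), 't': array([-0.30303683, -0.1704473 ,  1.39672049])}
top {'fx': 408.50436046289803, 'fy': 408.50436046289803, 'cx': 326.1752837119182, 'cy': 193.27267098380545, 'dist': array([-0.08111776,  0.        ,  0.        ,  0.        ,  0.        ]), 'R': array([[ 0.02781849, -0.99926453,  0.02639169],
       [-0.99634563, -0.02985083, -0.08002698],
       [ 0.08075594, -0.02406902, -0.99644326]]), 't': array([0.0070208 , 0.54796349, 0.93866704])}
```

View pics/scene0.png

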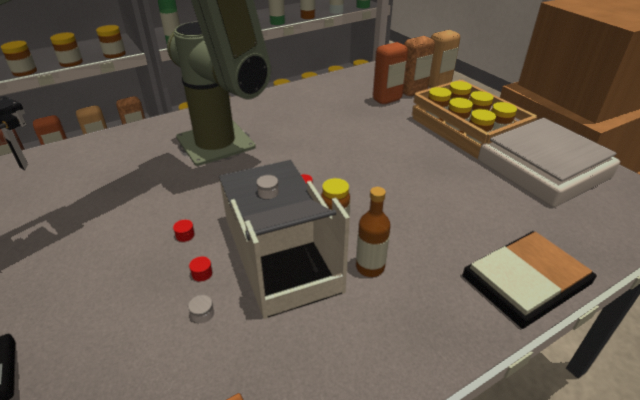

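View pics/top0.png

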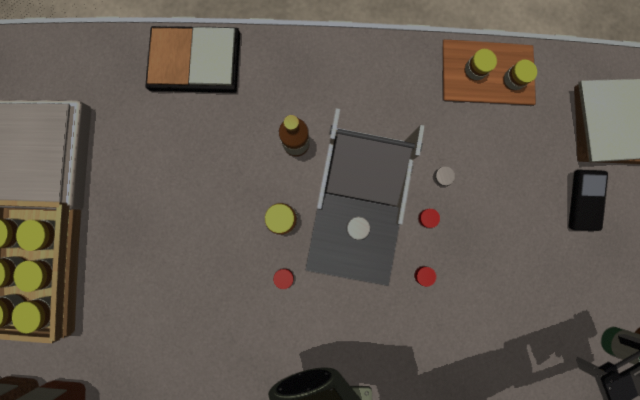

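The overhead view shows the sill as a dark quad around (306..402, 193..285), with the grey tin at (358,228). Red tins are look-alikes and the spare tin is at (445,176). I'll enlarge it.

Run:
```python
import cv2
im=cv2.imread("pics/top0.png")[100:295,290:450]
cv2.imwrite("pics/c1.png",cv2.resize(im,None,fx=3,fy=3,interpolation=cv2.INTER_CUBIC))
```

```text
(no output)
```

View pics/c1.png

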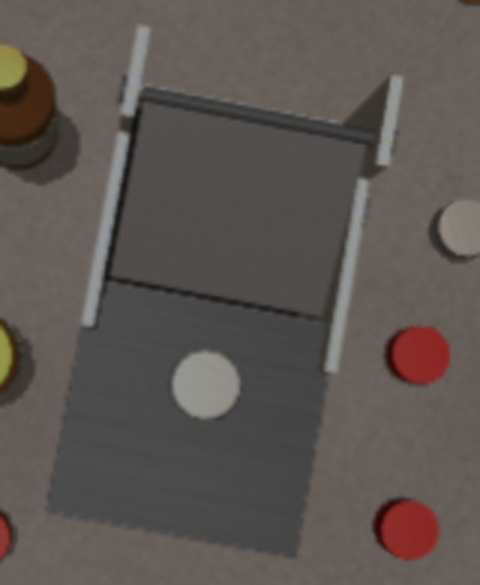

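The crop shows the sill's near corners at (47,511) and (298,556), and the flap's free edge from (108,281) to (323,318). The cheek front corners are at (84,325) and (337,372), and the tin top's centre is at (205,384). Next I'll fit the pose.

```bash
cat > h.py <<'E'
from station import arm
import cv2,numpy as np
from scipy.optimize import least_squares
def proj(n,P):
    c=arm.camera_info(n);K=np.array([[c['fx'],0,c['cx']],[0,c['fy'],c['cy']],[0,0,1]])
    return cv2.projectPoints(np.float64(P).reshape(-1,1,3),cv2.Rodrigues(c['R'])[0],c['t'],K,c['dist'])[0].reshape(-1,2)
def w(p,B):
    B=np.atleast_2d(B);c,s=np.cos(p[2]),np.sin(p[2])
    return np.c_[p[0]+c*B[:,0]-s*B[:,1],p[1]+s*B[:,0]+c*B[:,1],B[:,2]]
E
python3 - <<'E'
from h import *
B=np.array([[-165,88,130],[-165,-88,130],[0,75,130],[0,-75,130],[-35,88,154],[-35,-88,154]])/1e3
U=np.array([[47,511],[298,556],[108,281],[323,318],[84,325],[337,372]])/3+[290,100]
r=least_squares(lambda p:(proj("top",w(p,B))-U).ravel(),[.5,0,-.15]);p=r.x
print(p,np.degrees(p[2]),r.fun.round(1))
Ut=np.array([205,384])/3+[290,100]
t=least_squares(lambda q:(proj("top",w(p,[q[0],q[1],.162]))-Ut).ravel(),[-.06,0]);print("tin",t.x)
C=w(p,np.r_[B,[[t.x[0],t.x[1],.162]]])
print(proj("scene",C).round(1))
for n,b in dict(tin=[*t.x,.13],jar=0).items():
    if b: print(n,w(p,b))
E
```

```text
[ 0.52740473 -0.0494656  -0.15437402] -8.844979635119204 [ 0.2  0.3  0.2  0.4  0.6 -0.5 -0.7  0.3 -0.6 -0.3  0.3 -0.2]
tin [-0.05969989  0.00027819]
[[289.2 158.8]
 [216.9 175.2]
 [309.3 199.7]
 [240.8 217.3]
 [308.8 180.2]
 [229.  199.7]
 [266.3 180.2]]
tin [[ 0.46845757 -0.04001117  0.13      ]]
```

Emit:
move_arm([
  [94,[0,0,-5],[0,0,-7.1]],
  [94,[0,0,-5],[0,0,-7.1]],
  [94,[0,0,-5],[0,0,-7.1]],
  [94,[0,0,-5],[0,0,-7.1]],
  [94,[0,0,-5],[0,0,-7.1]],
  [94,[0,0,0],[0,0,-7.1]],
  [94,[0,0,0],[0,0,-7.1]],
  [94,[0,0,0],[0,0,-7.0]],
  [94,[0,0,0],[0,0,0]],
])

```text
t: 0.85
position: [0.2379, -0.523, 0.2468]
tool_rot: [-0.001, 0.759, 0.651, 0.0]
contact_force: [1.3, 0.6, -0.2]
opening: 0.0937
grip_force: 0.0
```

```bash
cat >> h.py <<'E'
from scipy.spatial.transform import Rotation as Rr
P=np.array([0.5274,-0.04947,-0.15437])
def tcpbox():
    s=arm.observe();d=s['position']-[P[0],P[1],0];c,q=np.cos(P[2]),np.sin(P[2])
    R=Rr.from_quat(s['tool_rot'],scalar_first=True).as_matrix()
    print("t",s['t'],"box mm",(1e3*np.array([c*d[0]+q*d[1],-q*d[0]+c*d[1],d[2]])).round(1),"yaw of y rel box deg",np.degrees(np.arctan2(R[1,1],R[0,1])-P[2]).round(2),"tool z",R[:,2].round(3),"F",s['contact_force'].round(1))
E
python3 -c "from h import *;tcpbox()"
```

```text
t 0.85 box mm [-213.2 -512.5  246.8] yaw of y rel box deg 0.11 tool z [-0.     0.001 -1.   ] F [ 1.3  0.6 -0.2]
```

Emit:
move_arm([
  [94,[20,6,0],[0,0,0]],
  [94,[26,8,0],[0,0,0]],
  [94,[28,8,0],[0,0,0]],
  [94,[28,8,0],[0,0,0]],
  [94,[28,8,0],[0,0,0]],
  [94,[28,8,0],[0,0,0]],
  [94,[28,8,0],[0,0,0]],
  [94,[28,8,0],[0,0,0]],
  [94,[28,8,0],[0,0,0]],
  [94,[28,8,0],[0,0,0]],
])

```text
t: 1.68
position: [0.3568, -0.2671, 0.2472]
tool_rot: [-0.0, 0.761, 0.649, 0.0]
contact_force: [0.6, -0.6, -0.7]
opening: 0.0942
grip_force: 0.0
```

Emit:
move_arm([
  [94,[28,8,0],[0,0,0]],
  [94,[28,8,0],[0,0,0]],
  [94,[28,8,0],[0,0,0]],
  [94,[28,8,0],[0,0,0]],
  [94,[28,8,0],[0,0,0]],
  [94,[28,8,0],[0,0,0]],
  [94,[28,8,0],[0,0,0]],
  [94,[28,8,0],[0,0,0]],
  [94,[18,11,0],[0,0,0]],
  [94,[0,0,0],[0,0,0]],
])

```text
t: 2.52
position: [0.4691, -0.0383, 0.2472]
tool_rot: [-0.0, 0.759, 0.651, 0.001]
contact_force: [-0.7, -0.0, 0.5]
opening: 0.0941
grip_force: 0.0
```

Run:
```python
from h import *
tcpbox()
cv2.imwrite("pics/wr1.png",arm.capture("wrist"))
```

```text
t 2.5167 box mm [-59.3   2.1 247.2] yaw of y rel box deg 0.07 tool z [ 0.001  0.001 -1.   ] F [-0.7 -0.   0.5]
```

View pics/wr1.png

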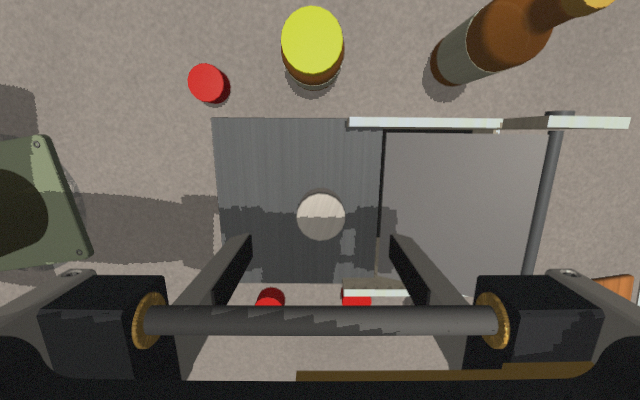

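The wrist view shows the tin on the sill, its top centred near (321,215) with radius about 24, between the finger lines. The sill edge and flap line run at about x=382. I'll cross-check the position from this camera.

Run:
```python
from h import *
for q,z in (((321,214),.162),((382,131),.13),((377,236),.13),((212,118),.13)):
    t=least_squares(lambda b:(proj("wrist",w(P,[b[0],b[1],z]))-q).ravel(),[-.06,0]);print(q,(t.x*1e3).round(1))
```

```text
(321, 214) [-60.2   3.2]
(382, 131) [-1.6 77.1]
(377, 236) [ -0.7 -30.4]
(212, 118) [-164.3   88.9]
```

Emit:
move_arm([
  [94,[-0.5,0,12],[0,0,0]],
  [94,[0,0,15],[0,0,0]],
  [94,[0,0,15],[0,0,0]],
  [94,[0,0,15],[0,0,0]],
  [94,[0,0,15],[0,0,0]],
  [94,[0,0,10],[0,0,0]],
  [94,[0,0,6],[0,0,0]],
  [94,[0,0,4],[0,0,0]],
  [94,[0,0,0],[0,0,0]],
])

```text
t: 3.32
position: [0.4673, -0.0419, 0.1549]
tool_rot: [-0.0, 0.76, 0.65, -0.0]
contact_force: [0.5, -0.4, 0.4]
opening: 0.0942
grip_force: 0.0
```

Run:
```python
from h import *
tcpbox()
a=arm.capture("scene")[100:300,170:390];cv2.imwrite("pics/sc1.png",cv2.resize(a,None,fx=2.5,fy=2.5))
```

```text
t 3.3167 box mm [-60.5  -1.8 154.9] yaw of y rel box deg -0.07 tool z [-0.001  0.    -1.   ] F [ 0.5 -0.4  0.4]
```

View pics/sc1.png

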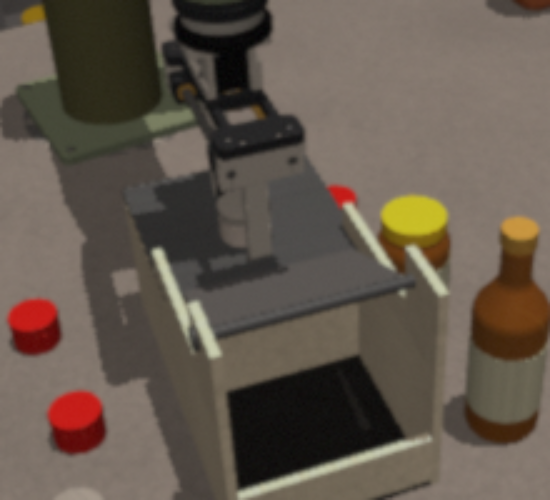

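The fingers straddle the tin: the front one stands at the flap's edge, and the bystanders are clear. Now I'll push.

Emit:
move_arm([
  [94,[2,3,0],[0,0,0]],
  [94,[0,7,0],[0,0,0]],
  [94,[0,8,0],[0,0,0]],
  [94,[0,8,0],[0,0,0]],
  [94,[0,8,0],[0,0,0]],
  [94,[0,8,0],[0,0,0]],
  [94,[0,8,0],[0,0,0]],
  [94,[0,8,0],[0,0,0]],
  [94,[0,6,0],[0,0,0]],
  [94,[0,3,0],[0,0,0]],
])

```text
t: 4.2
position: [0.5347, -0.0499, 0.155]
tool_rot: [-0.001, 0.76, 0.65, -0.0]
contact_force: [-4.3, 0.2, 1.2]
opening: 0.094
grip_force: 1.8
```

Emit:
move_arm([
  [94,[0,0,0],[0,0,0]],
  [94,[0,0,0],[0,0,0]],
  [94,[0,0,0],[0,0,0]],
])

```text
t: 4.45
position: [0.5345, -0.0499, 0.1556]
tool_rot: [0.0, 0.76, 0.65, 0.0]
contact_force: [-3.4, 1.6, 1.3]
opening: 0.0938
grip_force: 1.5
```

Run:
```python
from h import *
tcpbox()
a=arm.capture("scene")[100:300,170:390];cv2.imwrite("pics/sc2.png",cv2.resize(a,None,fx=2.5,fy=2.5))
```

```text
t 4.45 box mm [  7.1   0.7 155.6] yaw of y rel box deg -0.0 tool z [ 0.001 -0.    -1.   ] F [-3.4  1.6  1.3]
```

View pics/sc2.png

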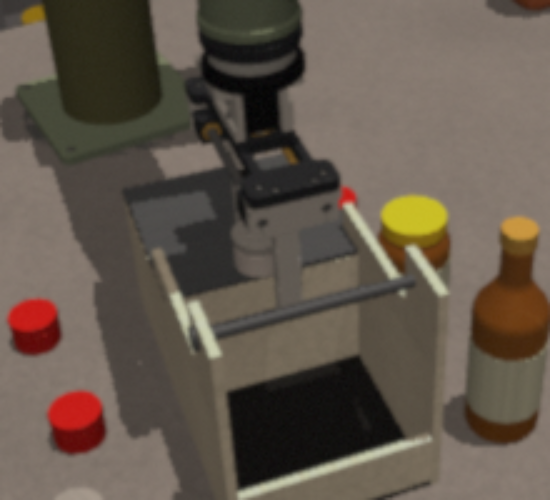

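The flap is held open by the front finger, and the tin still stands on the sill against the rear finger, at about (255,250). Pushing on.

Emit:
move_arm([
  [94,[0,4,0],[0,0,0]],
  [94,[0,7,0],[0,0,0]],
  [94,[0,7,0],[0,0,0]],
  [94,[0,7,0],[0,0,0]],
  [94,[0,6,0],[0,0,0]],
  [94,[0,5,0],[0,0,0]],
  [94,[0,3,0],[0,0,0]],
  [94,[0,0,0],[0,0,0]],
  [94,[0,0,0],[0,0,0]],
  [94,[0,0,0],[0,0,0]],
])

```text
t: 5.33
position: [0.5692, -0.0551, 0.1528]
tool_rot: [-0.004, 0.76, 0.65, -0.003]
contact_force: [-8.0, 1.8, -2.3]
opening: 0.0937
grip_force: 3.2
```

Run:
```python
from h import *
tcpbox()
a=arm.capture("scene")[100:300,170:390];cv2.imwrite("pics/sc3.png",cv2.resize(a,None,fx=2.5,fy=2.5))
```

```text
t 5.3333 box mm [ 42.2   0.9 152.8] yaw of y rel box deg 0.0 tool z [-0.009  0.002 -1.   ] F [-8.   1.8 -2.3]
```

View pics/sc3.png

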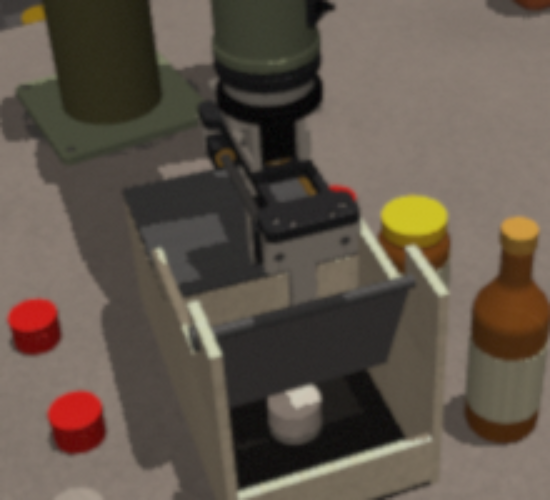

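The tin lies on the bin floor at (295,415), with the flap open on the finger. I'll back out slowly, then go up.

Emit:
move_arm([
  [94,[0,-6,0],[0,0,0]],
  [94,[0,-11,0],[0,0,0]],
  [94,[0,-12,0],[0,0,0]],
  [94,[0,-12,0],[0,0,0]],
  [94,[0,-12,0],[0,0,0]],
  [94,[0,-12,0],[0,0,0]],
  [94,[0,-12,0],[0,0,0]],
  [94,[0,-12,0],[0,0,0]],
  [94,[0,-11,0],[0,0,0]],
  [94,[0,-8,0],[0,0,0]],
])

```text
t: 6.22
position: [0.467, -0.0395, 0.1563]
tool_rot: [0.002, 0.76, 0.65, 0.001]
contact_force: [1.0, -0.2, -0.7]
opening: 0.0937
grip_force: 0.0
```

Emit:
move_arm([
  [94,[0,-5,-5],[0,0,0]],
  [94,[0,-5,-15],[0,0,0]],
  [94,[0,-5,-20],[0,0,0]],
  [94,[0,-5,-20],[0,0,0]],
  [94,[0,0,-20],[0,0,0]],
  [94,[0,0,-15],[0,0,0]],
  [94,[0,0,-5],[0,0,0]],
  [94,[0,0,0],[0,0,0]],
  [94,[0,0,0],[0,0,0]],
])

```text
t: 6.97
position: [0.4467, -0.0363, 0.2553]
tool_rot: [0.0, 0.76, 0.65, 0.0]
contact_force: [0.1, 0.1, 0.2]
opening: 0.0941
grip_force: 0.0
```

Run:
```python
from h import *
tcpbox()
a=arm.capture("scene")[100:340,150:410];cv2.imwrite("pics/sc4.png",cv2.resize(a,None,fx=2.4,fy=2.4))
```

```text
t 6.9667 box mm [-81.8   0.6 255.3] yaw of y rel box deg -0.01 tool z [ 0.001 -0.    -1.   ] F [0.1 0.1 0.2]
```

View pics/sc4.png

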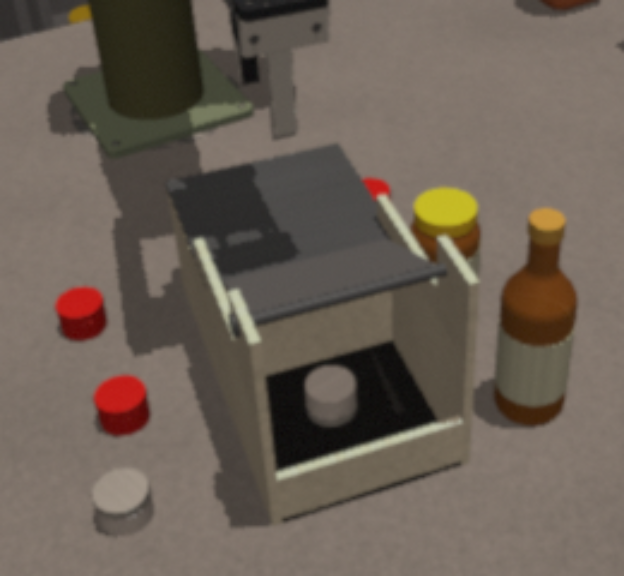

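The tin rests in the bin at (330,395), the flap is shut, the bystanders are in place, and the arm is clear. Handing in.

```bash
python3 -c "from station import arm;print(arm.close_job())"
```

```text
the job is handed in; nothing more can be done
None
```

I pushed the tin over the sill edge into the returns box while the front finger held the flap open; the flap swung shut behind it, the other things on the counter weren't touched, and I handed the job in (no verdict came back).

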